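Flip the balance display over the dock edge

TASK

The balance's flat display panel lies screen down in front of its low charging dock. Without picking it up, push it with the fingertips against the dock's near edge, tip it up on its long edge there so that it flips over screen up onto the dock, then push it back until its far edge is fully home and square against the fence. Leave the two weights and the jar where they stand.

Things in the scene. Friction and masses are not known exactly. Their poses are not given: they have to be found in the camera images.
- display: Loose flat panel, about 0.25 kg: white back plate 84 (x) x 136 (y) x 4 mm; centred on its screen side a grey housing 64 x 116 x 12 mm; 16 mm thick in all (z). Lying screen down, the plate's edges overhang the housing by 10 mm, 12 mm above the table. Origin: centre of the screen face. z points out of its plain back: up at the start. x points towards the dock at the start within 0.2 rad.
- display_lead (a point): Middle of the back plate's leading long edge face (towards the dock at the start, about 30 to 60 mm short of it), 42 mm from the panel's centre, 14 mm from the screen face. This edge stays down at the dock's near edge while the panel is tipped up.
- display_tail (a point): Middle of the back plate's opposite long edge face (two brass contacts, towards the robot at the start), 42 mm from the panel's centre, 14 mm from the screen face. It goes up and over and finally meets the fence.
- dock: Fixed low dock: aluminium slab 118 deep (x) x 200 wide (y) x 20 mm high; its upright near face is the edge to push against. A fence along its back rises to 34 mm above the table; the fence face lies 104 mm behind the near face. Origin: on the table, middle of the near face; x points to the fence, away from the robot (heading varies up to 0.35 rad); z up.
- dock_step (a point): Middle of the top corner of the dock's near face, 20 mm above the table.
- dock_fence (a point): Middle of the fence's face towards the robot, 5 mm above the slab (25 mm above the table).
- weight_big: Bystander: loose knobbed steel weight, 38 mm diameter, 68 mm high; origin at the centre of its underside.
- weight_small: Bystander: loose knobbed steel weight, 28 mm diameter, 50 mm high; origin at the centre of its underside.
- jar: Bystander: loose amber glass jar, 44 mm diameter, 60 mm high; origin at the centre of its underside.
Mind the look-alikes: they are no part of the job. Several things look just like the display: the one meant starts farthest from the robot's base. Several things have the shape of the dock; the one meant has the colours described above.

How it is judged:
On the way, in this order (a step that is already met when the one before it is completed fails the run):
1. the display is tipped up on its leading long edge at the dock's near edge (tilted by more than 57 degrees, that edge still low, within 30 mm in front of or 10 mm beyond the near face) (angle between display's own z axis and vertical between 1 and 2.3 rad and height (world z) of display_lead below 0.03 m and x of display_lead in the frame of dock between -0.03 and 0.01 m), for 0.05 s.
2. the display has flipped over and lies screen up on the dock (angle between display's own z axis and vertical above 2.95 rad and x of display in the frame of dock above 0 m), for 0.1 s.
At the end, for the whole second after the job is handed in: The display lies flat on the dock screen up (within 0.1 rad), at rest, its tail edge within 6 mm of the fence face, square to it within 0.08 rad, and its centre within 45 mm of the dock's centre line (angle between display's own z axis and vertical above 3.04 rad and height (world z) of display between 0.032 and 0.04 m and x of display_tail in the frame of dock between 0.098 and 0.108 m and y of display in the frame of dock between -0.045 and 0.045 m and angle between the x axis of display and the x axis of dock, either way round below 0.08 rad and linear speed of display below 0.01 m/s and angular speed of display below 0.1 rad/s); the robot touches nothing.
It fails at once if the display is lifted or carried: both its long edges more than 45 mm above the table (height (world z) of each of display_lead, display_tail above 0.045 m).
It fails at once if a weight or the jar is moved by more than 15 mm (distance of any of weight_big, weight_small, jar from where it was at the start of the episode above 0.015 m).
It also fails if it takes over 72 s, if anything falls off the work surface, if the arm or the gripper's body presses on something with over 40 N, if the wrist force passes 120 N, or if a joint passes its speed limit or range.

ROBOT

A 7-joint arm with a two-finger parallel gripper is mounted at the origin on the work surface. World frame = base frame: x ahead of the robot, y to its left, z up, the work surface at z = 0. Lengths are in m, angles in rad, forces in N, time in s.
With the tool pointing down it reaches from about 0.4 to 0.875 m from the base axis. Payload 6.5 kg.
Tool frame: the origin (TCP) lies midway between the tips of the shut fingers; the grasp point (between the pads) lies 19 mm behind it; z points along the fingers, y is the line along which they close (so a half turn about z gives the same grasp; the last joint's range is limited). The gripper opens to 88 mm and grips with 3 to 60 N. Pads are 18 mm wide; open, the fingers measure 123 mm over their backs; the gripper's body (75 mm by 187 mm) begins 45 mm behind the grasp point.
Start: joints at [-1.312, 0.536, -0.004, 1.538, 0.003, 1.067, -0.071], TCP at [0.207, 0.616, 0.239] pointing down, gripper open.
Joint ranges: [-2.7, 2.7], [-0.37, 2.16], [-1.27, 1.26], [0.24, 2.4], [-1.31, 4.45], [0.19, 1.91], [-2.76, 2.76]. Speed limits (rad/s): [2.39, 2.39, 3.14, 3.14, 3.14, 3.14, 3.14].

INTERFACE

Orientations are given as a unit quaternion [x, y, z, w].
In Python, from station import manip gives the robot as it stands.
- The arm moves only by the tool send_rows, never from a script. Its argument "commands" is a list that holds one entry, the list of rows, each a list of 5 numbers: the shift along the tool's x, y, z in cm, then the turn about the tool's z in degrees, then the finger opening in cm, from 0 to 8.81. A call has 1 to 5 rows; each row shifts and turns the commanded pose from where the row before left it, along the tool's axes as they then stand; what a row does not reach is not made up. A row lasts 1/12 s, in which the tool goes at most 41.7 mm and 7.16 degrees, less where a joint would pass 70% of its speed; a pose out of reach is approached as far as the arm can. A call with a gripper value outside its range is refused whole. The fingers move at their own pace and stop on an object; "squeeze" is the grip in N (left out, the last holds). Time passes only in rows, so rows that do not move let the fingers close. It gives the time, the measured TCP pose, the force, the opening and the grip force at its end, in the units of the state.
- manip.observe(): the state, without advancing time (a new reading comes with each control period).
- manip.get_image(name): name is "side" or "top" or "wrist"; returns (picture, depth): 384x512x3 uint8, red, green, blue; 384x512 float32, m along the optical axis (not along the pixel's ray), 0 where there is no reading.
- manip.calibration(name): a dict with "fx", "fy", "cx", "cy" (pixels), "cam_to_world" (4x4, takes a point from camera to world coordinates); the wrist camera has in their place "tool_from_camera" (4x4, takes a point from camera to tool coordinates, whose origin is the TCP and whose axes are the flange's). Camera axes: x right, y down, z forward; pixel columns grow to the right and rows downward; lengths in m; the calibration is good to about 2 mm. A picture is of the moment at which its call begins: read the wrist's pose just before it. calibration takes no time and is no camera call.
- manip.hand_in(): hands the job in; it is judged then, once.
The state is a dict: "t": time; "joints": joint angles; "dq": joint speeds; "tau": joint torques, N m; "eef_pos": TCP position; "tcp_rot": TCP orientation; "wrist_force": force on the tool from outside, world axes, zero at the start; "wrist_torque": the same for the moment, N m; "grip_width": finger opening in m; "grip_force": force on a finger pad.
Only numpy, scipy, OpenCV 4.12 (cv2) and the standard library are available. Lean on these libraries where they do the work, as an engineer would, in place of code of your own. Each camera call takes 0.05 s, during which the arm holds its last target. There are 200 camera calls.

## Working session

There is one attempt and no reset: what is moved stays moved. The work goes in short steps, Python scripts to look and compute and a tool call to move; the robot and the scene stay as the last step left them, time stands still between calls to the robot, and variables do not carry over. Pictures are saved under pics/ and viewed, at most 10 in all, crops included, and the job is handed in when it is done.

Besides the shell and the picture viewer there is one more tool, called after "Emit:" as name(argument=value, ...) on one line, values as JSON. send_rows: Moves the arm, as the interface text tells. Its arguments: {"type":"object","properties":{"commands":{"type":"array"},"squeeze":{"type":"number"}},"required":["commands"]}

```bash
mkdir -p pics; ls
cat > h.py <<'E'
import numpy as np, cv2
from station import manip
def ray(c,uv,z):
    M=np.array(c["cam_to_world"]);d=M[:3,:3]@np.array([(uv[0]-c["cx"])/c["fx"],(uv[1]-c["cy"])/c["fy"],1]);o=M[:3,3]
    return o+d*(z-o[2])/d[2]
def cloud(c,D):
    M=np.array(c["cam_to_world"]);v,u=np.mgrid[:D.shape[0],:D.shape[1]]
    P=np.stack([(u-c["cx"])/c["fx"]*D,(v-c["cy"])/c["fy"]*D,D],-1)
    return P@M[:3,:3].T+M[:3,3]
E
python3 - <<'E'
from h import *
o=manip.observe();print({k:np.round(o[k],3) for k in("t","eef_pos","tcp_rot","wrist_force")})
for n in("top","side"):
    p,d=manip.get_image(n);np.savez(n+"0.npz",p=p,d=d)
    c=manip.calibration(n);print(n,c["fx"],np.round(c["cam_to_world"],3).tolist())
    cv2.imwrite(f"pics/{n}0.png",p[:,:,::-1])
E
```

```text
pics
{'t': np.float64(0.0), 'eef_pos': array([0.207, 0.615, 0.238]), 'tcp_rot': array([ 0.162,  0.987, -0.001, -0.   ]), 'wrist_force': array([-0.028,  0.157,  0.717])}
top 377.2663449925084 [[-0.004, -0.982, 0.19, 0.371], [-1.0, 0.003, -0.002, 0.025], [0.002, -0.19, -0.982, 0.874], [0.0, 0.0, 0.0, 1.0]]
side 358.865945024818 [[-0.924, -0.284, 0.257, 0.353], [-0.383, 0.656, -0.65, 0.525], [0.016, -0.699, -0.715, 0.562], [0.0, 0.0, 0.0, 1.0]]
```

View pics/top0.png

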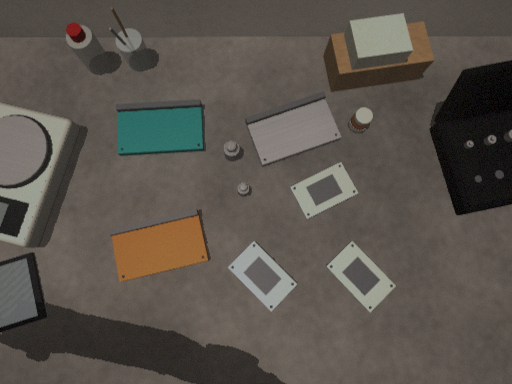

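View pics/side0.png

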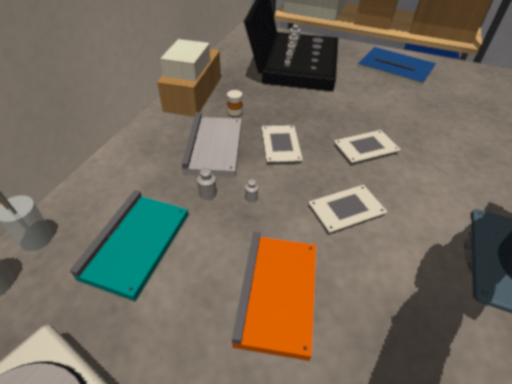

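The top view shows the aluminium dock at about (293,130) and the target display in front of it at (325,190). The weights are at (232,150) and (243,188), and the jar is at (362,118). Next I measure the dock and display.

```bash
cat >> h.py <<'E'
def rect(p,c,seed,z,lo,hi,P=None,zr=None):
    m=cv2.inRange(p,np.array(lo),np.array(hi))
    if zr: m[(P[...,2]<zr[0])|(P[...,2]>zr[1])]=0
    m=cv2.morphologyEx(m,cv2.MORPH_CLOSE,np.ones((3,3)))
    cs,_=cv2.findContours(m,cv2.RETR_EXTERNAL,cv2.CHAIN_APPROX_NONE)
    k=[q for q in cs if cv2.contourArea(q)>150 and cv2.pointPolygonTest(q,seed,False)>=0]
    if not k: return None
    W=np.array([ray(c,q,z)[:2] for q in k[0][:,0].astype(float)],np.float32)
    r=cv2.minAreaRect(W*1000);return r,cv2.boxPoints(r)
E
python3 - <<'E'
from h import *
for n,sd,sk in(("top",(310,195),(293,130)),("side",(270,140),(215,145))):
    f=np.load(n+"0.npz");p,d=f["p"],f["d"];c=manip.calibration(n);P=cloud(c,d)
    for s in(sd,sk):print(n,s,p[s[1],s[0]],P[s[1],s[0]].round(4))
    print("table z",[P[v,u].round(4) for u,v in((300,230),(220,200))])
    x,y,z=P[...,0],P[...,1],P[...,2]
    # slab by depth: local
    ctr=P[sk[1],sk[0]]
    near=(np.hypot(x-ctr[0],y-ctr[1])<.14)
    for nm,lo,hi in(("slab",.013,.027),("fence",.029,.04)):
        m=near&(z>lo)&(z<hi)
        m=cv2.morphologyEx(m.astype(np.uint8),cv2.MORPH_OPEN,np.ones((2,2)))
        k,l,st,_=cv2.connectedComponentsWithStats(m)
        for i in range(1,k):
            if st[i,4]>60:
                q=P[l==i];r=cv2.minAreaRect((q[:,:2]*1000).astype(np.float32));print(nm,st[i],r,cv2.boxPoints(r).round().tolist(),q[:,2].mean())
    for zz in (.016,):
        print("disp",rect(p,c,sd,zz,(150,150,140),(255,255,255)))
E
```

```text
top (310, 195) [110 112 104] [ 0.5313 -0.1166  0.0187]
top (293, 130) [136 127 124] [ 0.6886 -0.0812  0.0203]
table z [array([ 0.4521, -0.0934,  0.0024]), array([0.5232, 0.0923, 0.0015])]
slab [ 248   99   94   67 3629] ((605.4324951171875, -26.0103759765625), (196.08056640625, 437.2275695800781), 53.47135925292969) [[371.0, 25.0], [723.0, -235.0], [839.0, -77.0], [488.0, 183.0]] 0.025482293491940925
slab [291 163  52  26 420] ((508.24407958984375, -69.34521484375), (52.58411407470703, 328.6149597167969), 46.2292366027832) [[371.0, 25.0], [609.0, -202.0], [645.0, -164.0], [408.0, 63.0]] 0.019932160969755603
fence [246  92  81  32 546] ((613.2108154296875, -5.2934112548828125), (150.4174346923828, 463.6834716796875), 64.8086166381836) [[371.0, 25.0], [791.0, -172.0], [855.0, -36.0], [435.0, 161.0]] 0.03616542867508327
disp (((544.4344482421875, -149.51373291015625), (80.450927734375, 133.6405487060547), 26.164873123168945), array([[ 478.86615, -107.27825],
       [ 537.7957 , -227.2245 ],
       [ 610.00275, -191.7492 ],
       [ 551.0732 ,  -71.80296]], dtype=float32))
side (270, 140
[... 405 characters left out ...]
367
slab [263 129  12  34 245] ((463.7394714355469, 168.04051208496094), (28.784927368164062, 745.96044921875), 19.428159713745117) [[326.0, 515.0], [574.0, -188.0], [601.0, -179.0], [353.0, 525.0]] 0.01985929399134927
fence [182 114  20  53 339] ((593.1295166015625, 178.84902954101562), (52.49413299560547, 839.9437866210938), 31.17875099182129) [[353.0, 525.0], [788.0, -194.0], [833.0, -167.0], [398.0, 552.0]] 0.035919101837006855
disp (((543.37060546875, -148.77273559570312), (83.93934631347656, 138.12306213378906), 25.75341033935547), array([[ 475.56253 , -104.8067  ],
       [ 535.57684 , -229.21033 ],
       [ 611.1787  , -192.73877 ],
       [ 551.16437 ,  -68.335144]], dtype=float32))
```

Run:
```python
from h import *
for n,sk in(("top",(293,130)),("side",(215,145))):
    f=np.load(n+"0.npz");p,d=f["p"],f["d"];c=manip.calibration(n);P=cloud(c,d);z=P[...,2]
    near=(d>0)&(np.hypot(*(P[...,:2]-P[sk[1],sk[0],:2]).transpose(2,0,1))<.15)
    for nm,zc in(("slab",.02),("fence",.035)):
        m=(near&(abs(z-zc)<.0045+(n=="top")*.001)).astype(np.uint8)
        m=cv2.morphologyEx(m,cv2.MORPH_OPEN,np.ones((3,3)))
        k,l,st,ct=cv2.connectedComponentsWithStats(m)
        for i in range(1,k):
            if st[i,4]<120: continue
            q=P[l==i]; r=cv2.minAreaRect((q[:,:2]*1000).astype(np.float32));print(n,nm,st[i],np.round(r[0]),np.round(r[1]),r[2],cv2.boxPoints(r).round().tolist(),np.median(q[:,2]))
    for nm,(u,v) in dict(big=(232,152),small=(243,190),jar=(362,118)).items():
        if n=="top":print(nm,P[v,u].round(3))
    if n=="top": # near-edge corners from view, z=.02
        for uv in((262,163),(340,133)):print("corner",ray(c,uv,.02).round(4))
```

```text
top slab [ 248   99   93   66 3548] [688. -83.] [106. 201.] 19.650550842285156 [[604.0, -6.0], [671.0, -195.0], [772.0, -160.0], [704.0, 29.0]] 0.021880527913760106
top slab [291 162  53  30 666] [ 568. -138.] [ 33. 136.] 26.617406845092773 [[523.0, -85.0], [584.0, -206.0], [614.0, -192.0], [553.0, -70.0]] 0.017923061522747474
top fence [246  91  80  32 542] [743. -63.] [ 15. 200.] 19.448898315429688 [[702.0, 29.0], [769.0, -160.0], [783.0, -155.0], [716.0, 34.0]] 0.035748384534081634
big [0.624 0.062 0.054]
small [0.538 0.038 0.046]
jar [ 0.702 -0.234  0.062]
corner [ 0.6076 -0.0065  0.02  ]
corner [ 0.6809 -0.1929  0.02  ]
side slab [ 182  117   59   55 2331] [691. -79.] [118. 204.] 19.397174835205078 [[601.0, -3.0], [669.0, -195.0], [780.0, -156.0], [712.0, 36.0]] 0.019684726337923286
side fence [182 113  19  52 320] [740. -61.] [ 15. 200.] 19.545066833496094 [[699.0, 31.0], [766.0, -157.0], [780.0, -152.0], [713.0, 36.0]] 0.03356440627735152
```

```bash
cat >> h.py <<'E'
from scipy.spatial.transform import Rotation as R
PSI=np.radians(19.5);O=np.array([.636,-.100]);XD=np.array([np.cos(PSI),np.sin(PSI)]);YD=np.array([-XD[1],XD[0]])
def st():
    o=manip.observe();p=np.array(o["eef_pos"]);T=R.from_quat(o["tcp_rot"]).as_matrix();q=p[:2]-O
    f=np.array(o["wrist_force"])
    print("t",round(float(o["t"]),2),"dock xyz mm",(np.r_[q@XD,q@YD,p[2]]*1000).round(1),"yaw err deg",round(np.degrees(np.arctan2(T[1,0],T[0,0])-PSI),2),"tilt",T[2,2].round(4),"F dock",np.round([f[:2]@XD,f[:2]@YD,f[2]],1))
    return p,T
E
python3 - <<'E'
from h import *
p,T=st()
yaw=np.arctan2(T[1,0],T[0,0]);n=25
w=[p,np.array([.45,.25,.25]),np.array([.467,-.177,.15])]
pts=[w[0]+(w[1]-w[0])*i/12 for i in range(12)]+[w[1]+(w[2]-w[1])*i/13 for i in range(14)]
dt=-141.8/n
for i in range(n):
    a=yaw+np.radians(dt*i);M=np.array([[np.cos(a),np.sin(a),0],[np.sin(a),-np.cos(a),0],[0,0,-1]])
    print(np.round(M.T@(pts[i+1]-pts[i])*100,1).tolist(),-dt)
E
```

```text
t 0.1 dock xyz mm [-165.3  817.6  238. ] yaw err deg 141.9 tilt -1.0 F dock [0.  0.8 0.2]
[-2.9, -2.2, -0.1] 5.672000000000001
[-3.1, -1.9, -0.1] 5.672000000000001
[-3.3, -1.6, -0.1] 5.672000000000001
[-3.4, -1.3, -0.1] 5.672000000000001
[-3.5, -1.0, -0.1] 5.672000000000001
[-3.6, -0.6, -0.1] 5.672000000000001
[-3.6, -0.2, -0.1] 5.672000000000001
[-3.7, 0.1, -0.1] 5.672000000000001
[-3.6, 0.5, -0.1] 5.672000000000001
[-3.6, 0.8, -0.1] 5.672000000000001
[-3.5, 1.2, -0.1] 5.672000000000001
[-3.3, 1.5, -0.1] 5.672000000000001
[-3.3, -0.1, 0.8] 5.672000000000001
[-3.3, 0.3, 0.8] 5.672000000000001
[-3.2, 0.6, 0.8] 5.672000000000001
[-3.2, 0.9, 0.8] 5.672000000000001
[-3.1, 1.2, 0.8] 5.672000000000001
[-2.9, 1.5, 0.8] 5.672000000000001
[-2.8, 1.8, 0.8] 5.672000000000001
[-2.6, 2.1, 0.8] 5.672000000000001
[-2.4, 2.3, 0.8] 5.672000000000001
[-2.1, 2.5, 0.8] 5.672000000000001
[-1.9, 2.7, 0.8] 5.672000000000001
[-1.6, 2.9, 0.8] 5.672000000000001
[-1.3, 3.0, 0.8] 5.672000000000001
```

Emit:
send_rows(commands=[[[-2.9,-2.2,-0.1,5.7,8.8],[-3.1,-1.9,-0.1,5.7,8.8],[-3.3,-1.6,-0.1,5.7,8.8],[-3.4,-1.3,-0.1,5.7,8.8],[-3.5,-1.0,-0.1,5.7,8.8]]])

```text
t: 0.52
eef_pos: [0.3092, 0.4626, 0.2435]
tcp_rot: [0.402, 0.916, -0.0, -0.0]
wrist_force: [0.6, 0.6, -0.2]
grip_width: 0.0878
grip_force: 0.0
```

Emit:
send_rows(commands=[[[-3.6,-0.6,-0.1,5.7,8.8],[-3.6,-0.2,-0.1,5.7,8.8],[-3.7,0.1,-0.1,5.7,8.8],[-3.6,0.5,-0.1,5.7,8.8],[-3.6,0.8,-0.1,5.7,8.8]]])

```text
t: 0.93
eef_pos: [0.4095, 0.3101, 0.2487]
tcp_rot: [0.615, 0.789, -0.0, -0.0]
wrist_force: [0.7, -0.3, 0.0]
grip_width: 0.0877
grip_force: 0.0
```

Emit:
send_rows(commands=[[[-3.5,1.2,-0.1,5.7,8.8],[-3.3,1.5,-0.1,5.7,8.8],[-3.3,-0.1,0.8,5.7,8.8],[-3.3,0.3,0.8,5.7,8.8],[-3.2,0.6,0.8,5.7,8.8]]])

```text
t: 1.35
eef_pos: [0.4525, 0.15, 0.2263]
tcp_rot: [0.79, 0.613, -0.0, 0.0]
wrist_force: [0.4, -0.2, -0.4]
grip_width: 0.0882
grip_force: 0.0
```

Emit:
send_rows(commands=[[[-3.2,0.9,0.8,5.6,8.8],[-3.1,1.2,0.8,5.6,8.8],[-2.9,1.5,0.8,5.6,8.8],[-2.8,1.8,0.8,5.6,8.8],[-2.6,2.1,0.8,5.6,8.8]]])

```text
t: 1.77
eef_pos: [0.4576, -0.0153, 0.1864]
tcp_rot: [0.915, 0.404, 0.0, -0.0]
wrist_force: [0.9, 0.1, -0.5]
grip_width: 0.088
grip_force: 0.0
```

Emit:
send_rows(commands=[[[-2.4,2.3,0.8,5.7,8.8],[-2.1,2.5,0.8,5.7,8.8],[-1.9,2.7,0.8,5.7,8.8],[-1.6,2.9,0.8,5.6,8.8],[-1.3,3.0,0.8,5.6,8.8]]])

```text
t: 2.18
eef_pos: [0.4628, -0.18, 0.1462]
tcp_rot: [0.986, 0.168, -0.0, -0.0]
wrist_force: [1.2, -0.1, 0.3]
grip_width: 0.0879
grip_force: 0.0
```

Run:
```python
from h import *
st()
```

```text
t 2.18 dock xyz mm [-190.   -17.6  146.2] yaw err deg -0.17 tilt -1.0 F dock [ 1.1 -0.5  0.3]
```

Emit:
send_rows(commands=[[[0,0,4.0,0,8.8],[0,0,4.0,0,8.8],[0,0,4.0,0,8.8],[0,0,2.1,0,8.8],[0,0,0,0,8.8]]])

```text
t: 2.6
eef_pos: [0.4617, -0.178, 0.0026]
tcp_rot: [0.985, 0.17, -0.002, -0.001]
wrist_force: [-1.0, 0.2, 0.1]
grip_width: 0.0881
grip_force: 0.0
```

Run:
```python
from h import *
st()
p,d=manip.get_image("side");cv2.imwrite("pics/s1.png",cv2.resize(p[80:280,170:430,::-1],None,fx=3,fy=3)[:600,:800])
```

```text
t 2.6 dock xyz mm [-190.4  -15.4    2.6] yaw err deg 0.08 tilt -1.0 F dock [-0.9  0.5  0.1]
```

View pics/s1.png

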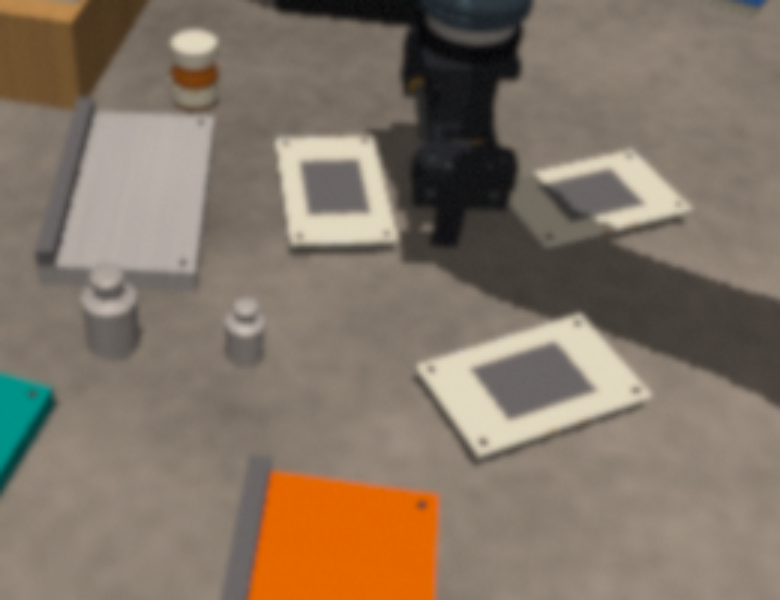

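The side view shows the fingertip just behind the display's tail edge, at crop (445,235), with nothing in between. I push slowly.

Emit:
send_rows(commands=[[[1.5,0,-0.1,0,8.8],[1.2,0,0,0,8.8],[1.2,0,0,0,8.8],[1.0,0,0,0,8.8],[1.0,0,0,0,8.8]]])

```text
t: 3.07
eef_pos: [0.5194, -0.1583, 0.0069]
tcp_rot: [0.985, 0.17, -0.0, 0.0]
wrist_force: [-4.5, -1.3, 3.2]
grip_width: 0.0882
grip_force: 1.7
```

Emit:
send_rows(commands=[[[0.8,0,0,0,8.8],[0.8,0,0,0,8.8],[0.6,0,0,0,8.8],[0.5,0,0,0,8.8],[0,0,0,0,8.8]]])

```text
t: 3.48
eef_pos: [0.5455, -0.1492, 0.0067]
tcp_rot: [0.985, 0.171, 0.001, 0.0]
wrist_force: [0.4, -0.1, -0.1]
grip_width: 0.0878
grip_force: 0.0
```

Run:
```python
from h import *
st()
p,d=manip.get_image("side");c=manip.calibration("side");cv2.imwrite("pics/s2.png",cv2.resize(p[80:280,170:430,::-1],None,fx=3,fy=3)[:600,:800])
```

```text
t 3.48 dock xyz mm [-101.7  -16.2    6.7] yaw err deg 0.14 tilt -1.0 F dock [ 0.4 -0.2 -0.1]
```

View pics/s2.png

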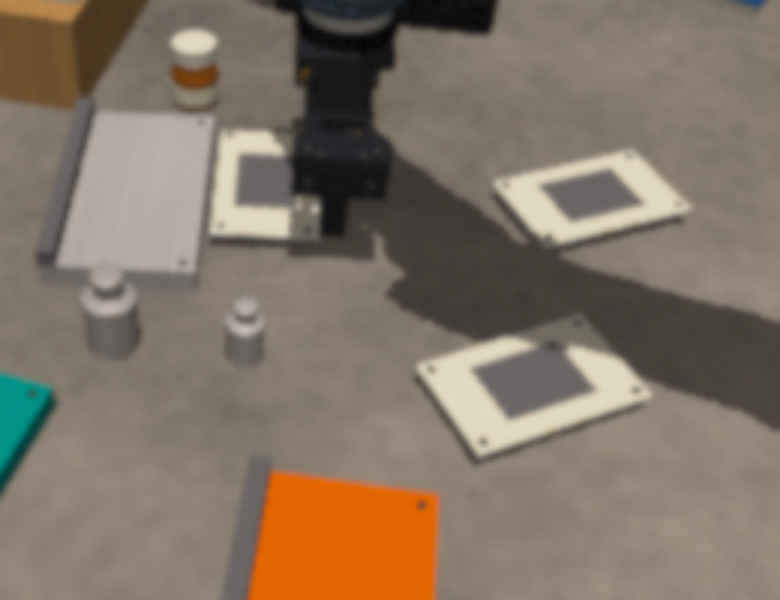

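The display is square to the fingers and nearly at the dock's near face, with its lead edge at crop x≈213. Next I lower the tips slightly and press until the force rises.

Emit:
send_rows(commands=[[[0.3,0,0.4,0,8.8],[0.3,0,0,0,8.8],[0.3,0,0,0,8.8],[0.2,0,0,0,8.8],[0,0,0,0,8.8]]])

```text
t: 3.95
eef_pos: [0.5524, -0.1467, 0.0022]
tcp_rot: [0.985, 0.17, -0.002, -0.0]
wrist_force: [-6.9, -1.9, 1.9]
grip_width: 0.0877
grip_force: 3.3
```

Run:
```python
from h import *
st()
```

```text
t 3.95 dock xyz mm [-94.4 -16.1   2.2] yaw err deg 0.07 tilt -1.0 F dock [-7.2  0.5  1.9]
```

Emit:
send_rows(commands=[[[0.4,0,0,0,8.8],[0.1,0,-0.5,0,8.8],[0.1,0,-0.5,0,8.8],[0.1,0,-0.5,0,8.8],[0.1,0,-0.5,0,8.8]]])

```text
t: 4.37
eef_pos: [0.5543, -0.1459, 0.021]
tcp_rot: [0.986, 0.169, -0.007, -0.001]
wrist_force: [-17.3, -6.4, 2.4]
grip_width: 0.0877
grip_force: 8.9
```

Run:
```python
from h import *
st()
p,d=manip.get_image("side");c=manip.calibration("side");cv2.imwrite("pics/s3.png",cv2.resize(p[100:180,220:340,::-1],None,fx=5,fy=5))
```

```text
t 4.37 dock xyz mm [-92.3 -16.   21. ] yaw err deg -0.05 tilt -0.9999 F dock [-18.5  -0.3   2.4]
```

View pics/s3.png

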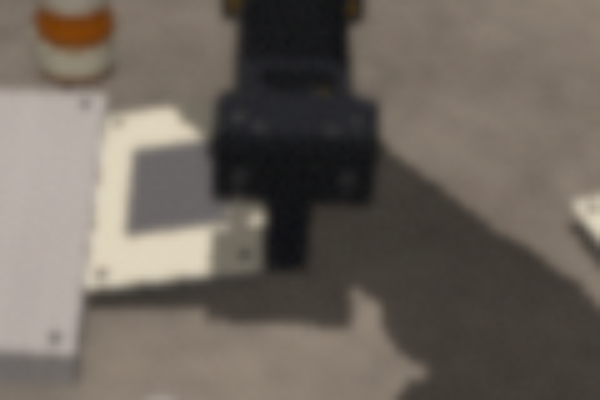

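The display's tail is clearly lifting, with a shadow under its near edge at crop (180,285), and the fingertip is at (290,265). I continue along the arc.

Emit:
send_rows(commands=[[[0.1,0,-0.5,0,8.8],[0.2,0,-0.5,0,8.8],[0.2,0,-0.5,0,8.8],[0.2,0,-0.5,0,8.8],[0.3,0,-0.5,0,8.8]]])

```text
t: 4.83
eef_pos: [0.5637, -0.1426, 0.0466]
tcp_rot: [0.986, 0.169, -0.007, -0.001]
wrist_force: [-19.1, -4.4, 10.3]
grip_width: 0.0878
grip_force: 10.2
```

Run:
```python
from h import *
st()
p,d=manip.get_image("side");c=manip.calibration("side");cv2.imwrite("pics/s4.png",cv2.resize(p[90:180,210:340,::-1],None,fx=5,fy=5))
```

```text
t 4.83 dock xyz mm [-82.4 -16.1  46.6] yaw err deg -0.07 tilt -0.9999 F dock [-19.5   2.3  10.3]
```

View pics/s4.png

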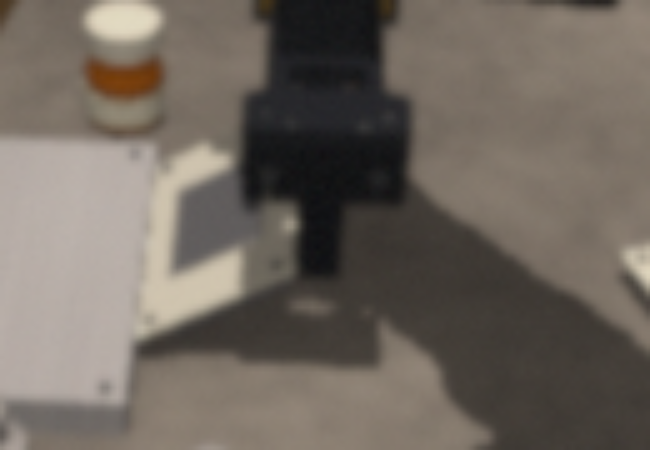

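It's tipped about 32° and following the expected arc about the lead edge. I continue with less preload.

Emit:
send_rows(commands=[[[0.2,0,-0.5,0,8.8],[0.2,0,-0.5,0,8.8],[0.5,0,-0.5,0,8.8],[0.5,0,-0.5,0,8.8],[0,0,0,0,8.8]]])

```text
t: 5.3
eef_pos: [0.5873, -0.1342, 0.069]
tcp_rot: [0.985, 0.171, 0.002, 0.0]
wrist_force: [-1.0, -0.1, 0.2]
grip_width: 0.088
grip_force: 0.6
```

Run:
```python
from h import *
st()
p,d=manip.get_image("side");c=manip.calibration("side");cv2.imwrite("pics/s5.png",cv2.resize(p[90:180,210:340,::-1],None,fx=5,fy=5))
```

```text
t 5.3 dock xyz mm [-57.3 -16.   69. ] yaw err deg 0.21 tilt -1.0 F dock [-0.9  0.2  0.2]
```

View pics/s5.png

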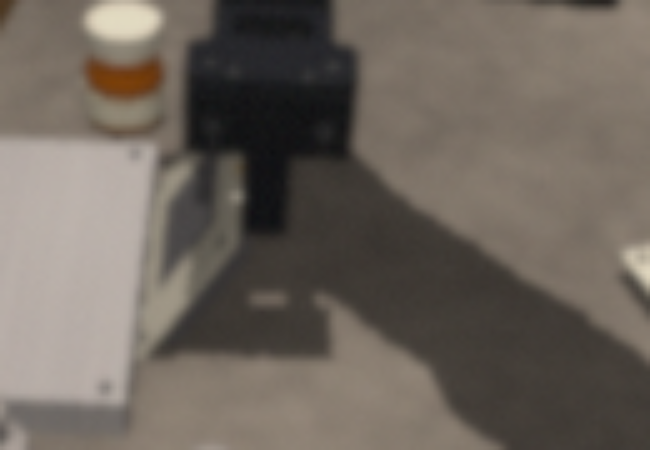

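The tilt is now about 56° with low force. From here a mostly horizontal push will carry it over.

Emit:
send_rows(commands=[[[0.5,0,-0.3,0,8.8],[0.5,0,-0.2,0,8.8],[0.5,0,0,0,8.8],[0.5,0,0,0,8.8],[0.5,0,0,0,8.8]]])

```text
t: 5.77
eef_pos: [0.6089, -0.1266, 0.0727]
tcp_rot: [0.985, 0.17, 0.0, 0.0]
wrist_force: [-0.4, 0.2, -0.9]
grip_width: 0.0881
grip_force: 0.3
```

Run:
```python
from h import *
st()
p,d=manip.get_image("side");c=manip.calibration("side");cv2.imwrite("pics/s6.png",cv2.resize(p[90:180,210:340,::-1],None,fx=5,fy=5))
```

```text
t 5.77 dock xyz mm [-34.4 -16.1  72.7] yaw err deg 0.11 tilt -1.0 F dock [-0.3  0.4 -0.9]
```

View pics/s6.png

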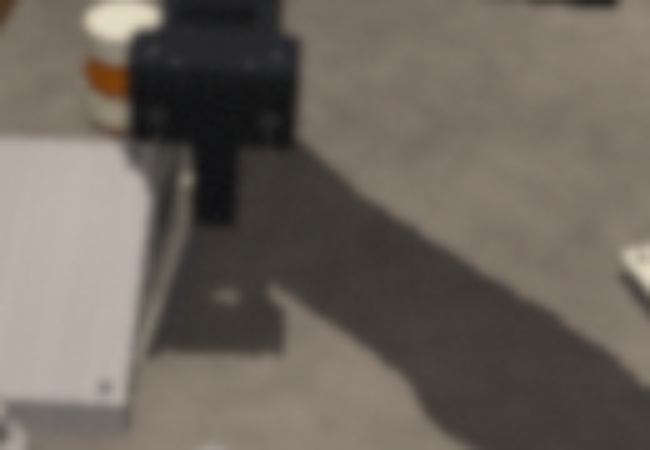

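Emit:
send_rows(commands=[[[0.6,0,0,0,8.8],[0.6,0,0,0,8.8],[0.6,0,0,0,8.8],[0.6,0,0,0,8.8],[0.6,0,0,0,8.8]]])

```text
t: 6.23
eef_pos: [0.638, -0.1168, 0.0755]
tcp_rot: [0.985, 0.17, 0.001, -0.0]
wrist_force: [-2.7, 1.9, 17.3]
grip_width: 0.0881
grip_force: 8.1
```

Run:
```python
from h import *
st()
p,d=manip.get_image("side");c=manip.calibration("side");cv2.imwrite("pics/s7.png",cv2.resize(p[90:180,180:340,::-1],None,fx=5,fy=5))
```

```text
t 6.23 dock xyz mm [ -3.7 -16.5  75.5] yaw err deg 0.08 tilt -1.0 F dock [-1.9  2.7 17.3]
```

View pics/s7.png

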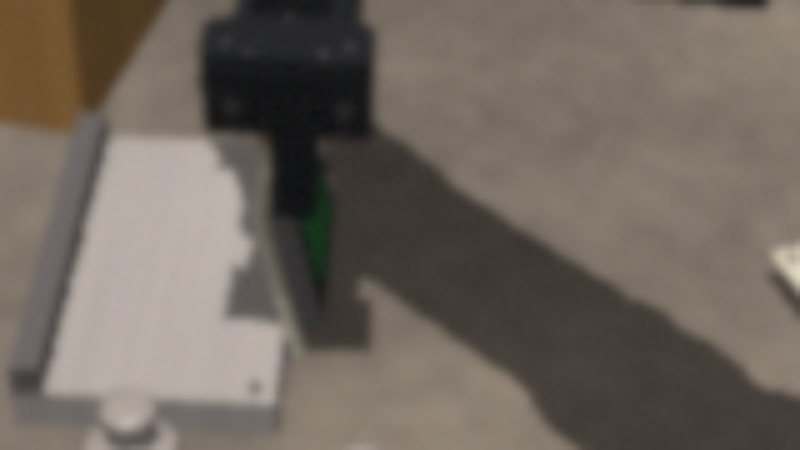

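The display is just past vertical (green screen facing the robot at crop (315,235)) and the tips are resting on the housing's end. I rise slightly and keep pushing.

Emit:
send_rows(commands=[[[0.2,0,-0.5,0,8.8],[0.5,0,-0.1,0,8.8],[0.6,0,0,0,8.8],[0.6,0,0,0,8.8],[0.6,0,0,0,8.8]]])

```text
t: 6.7
eef_pos: [0.6605, -0.1079, 0.0782]
tcp_rot: [0.985, 0.17, -0.0, -0.0]
wrist_force: [0.6, -0.0, -0.2]
grip_width: 0.0878
grip_force: 0.0
```

Run:
```python
from h import *
st()
p,d=manip.get_image("side");c=manip.calibration("side");cv2.imwrite("pics/s8.png",cv2.resize(p[90:180,180:340,::-1],None,fx=5,fy=5))
```

```text
t 6.7 dock xyz mm [ 20.5 -15.7  78.2] yaw err deg 0.11 tilt -1.0 F dock [ 0.6 -0.2 -0.2]
```

View pics/s8.png

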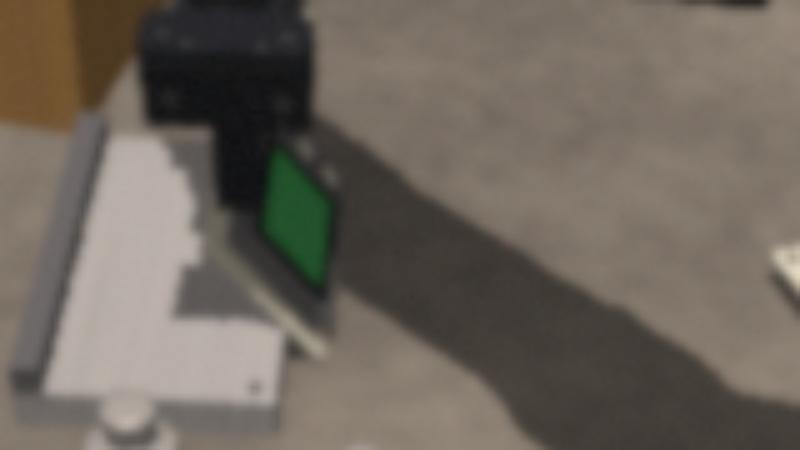

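The display is falling back onto the dock, green screen visible at crop (300,215). That was my last picture, so from here I work from numbers.

```bash
cat >> h.py <<'E'
def scr(n="side"):
    p,d=manip.get_image(n);P=cloud(manip.calibration(n),d);h=cv2.cvtColor(p,cv2.COLOR_RGB2HSV)
    m=(cv2.inRange(h,(45,90,30),(75,255,255))>0)&(d>0)&(np.hypot(P[...,0]-.65,P[...,1]+.1)<.2)
    q=P[m];print(n,"green px",m.sum())
    if len(q)<20:return
    r=q-np.median(q,0);r=q[np.linalg.norm(r,axis=1)<.1];u=np.linalg.svd(r-r.mean(0))[2][2];u*=np.sign(u[2])
    b=cv2.minAreaRect((np.c_[(r[:,:2]-O)@XD,(r[:,:2]-O)@YD]*1000).astype(np.float32))
    print("zmean",r[:,2].mean().round(4),"tilt deg",np.degrees(np.arccos(u[2])).round(1),"dock rect mm",np.round(b[0],1),np.round(b[1],1),round(b[2],1))
E
python3 - <<'E'
from h import *
scr();scr("top")
E
```

```text
side green px 339
zmean 0.039 tilt deg 40.2 dock rect mm [-0.1 -1.1] [92.8 42.3] 87.6
top green px 0
```

Emit:
send_rows(commands=[[[0,0,-0.5,0,8.8],[0,0,-0.5,0,8.8],[0,0,0,0,8.8]]])

```text
t: 7.1
eef_pos: [0.6605, -0.1091, 0.0901]
tcp_rot: [0.985, 0.17, 0.001, 0.0]
wrist_force: [0.3, -0.2, 0.3]
grip_width: 0.0883
grip_force: 0.0
```

Run:
```python
from h import *
st();scr();scr("top")
```

```text
t 7.1 dock xyz mm [ 20.1 -16.7  90.1] yaw err deg 0.06 tilt -1.0 F dock [ 0.2 -0.2  0.3]
side green px 367
zmean 0.0375 tilt deg 8.5 dock rect mm [ 5.6 -0.8] [87.6 47.8] 89.9
top green px 0
```

Run:
```python
from h import *
scr()
p,d=manip.get_image("side");P=cloud(manip.calibration("side"),d);np.savez("s9.npz",p=p,d=d)
q=np.dstack([(P[...,:2]-O)@XD,(P[...,:2]-O)@YD,P[...,2]])*1000
for lo in range(-60,100,10):
    m=(d>0)&(abs(q[...,0]-lo-5)<5)&(q[...,1]<60)&(q[...,1]>10)&(q[...,2]<60)
    if m.sum()>4:print(lo+5,m.sum(),np.percentile(q[m][:,2],[5,50,95]).round(1),p[m].mean(0).round())
```

```text
side green px 367
zmean 0.0373 tilt deg 7.5 dock rect mm [ 6.6 -1.5] [88.9 47.6] 87.5
-55 57 [-1.4 -0.3  1.2] [121. 110.  99.]
-45 56 [-1.9 -0.3  1. ] [125. 114. 103.]
-35 79 [-1.7  0.9 24.7] [150. 141. 126.]
-25 102 [-1.3 23.  36.5] [129. 122. 110.]
-15 112 [-1.6 24.4 36.9] [91. 92. 80.]
-5 111 [-1.3 24.3 37.4] [87. 93. 78.]
5 85 [14.3 27.7 37.1] [101. 112.  95.]
15 83 [19.4 32.5 37.2] [100. 113.  93.]
25 80 [19.4 30.2 36.7] [ 99. 105.  91.]
35 72 [18.9 27.1 36.4] [116. 110. 103.]
45 59 [18.7 23.1 25.2] [147. 139. 128.]
55 57 [18.2 19.6 20.7] [170. 161. 155.]
65 62 [18.1 19.5 21.1] [185. 176. 169.]
75 57 [18.3 19.8 21.1] [184. 174. 168.]
85 58 [18.  19.8 21.2] [182. 172. 166.]
95 55 [17.6 19.9 21.2] [183. 173. 167.]
```

Run:
```python
from h import *
f=np.load("s9.npz");p,d=f["p"],f["d"];P=cloud(manip.calibration("side"),d)
q=np.dstack([(P[...,:2]-O)@XD,(P[...,:2]-O)@YD,P[...,2]])*1000
for nm,m in(("housing",(q[...,2]>33.5)&(q[...,2]<40)),("plate+h",(q[...,2]>22.8)&(q[...,2]<40))):
    m=m&(d>0)&(q[...,0]>-60)&(q[...,0]<60)&(abs(q[...,1])<120)
    k,l,s,_=cv2.connectedComponentsWithStats(cv2.morphologyEx(m.astype(np.uint8),cv2.MORPH_OPEN,np.ones((2,2))));i=1+np.argmax(s[1:,4]);m=l==i
    b=cv2.minAreaRect(q[m][:,:2].astype(np.float32));print(nm,m.sum(),np.round(b[0],1),np.round(b[1],1),round(b[2],1),"xr",np.percentile(q[m][:,0],[1,99]).round(),"yr",np.percentile(q[m][:,1],[1,99]).round())
    A=q[m];g=np.linalg.lstsq(np.c_[A[:,:2],np.ones(len(A))],A[:,2],rcond=None)[0];print("slope",g.round(3))
```

```text
housing 710 [ -8.7 280.8] [ 66.5 807.9] 2.3 xr [-28.  34.] yr [-72.  41.]
slope [-0.245  0.426 39.144]
plate+h 1019 [ -4.7 280.5] [ 85.5 807.8] 1.5 xr [-37.  43.] yr [-76.  50.]
slope [-0.216  0.453 33.139]
```

The display lies on the dock with its centre at about dock (4, -16) mm. I back off, narrow the fingers, drop to housing height and push.

Emit:
send_rows(commands=[[[-3.0,0,0,0,5.0],[-3.0,0,0,0,5.0],[-2.2,0,0,0,5.0],[0,0,0,0,5.0],[0,0,0,0,5.0]]])

```text
t: 7.72
eef_pos: [0.5821, -0.1364, 0.0889]
tcp_rot: [0.986, 0.169, -0.0, -0.0]
wrist_force: [0.7, 0.7, -0.2]
grip_width: 0.0573
grip_force: 0.0
```

Emit:
send_rows(commands=[[[0,0,3.0,0,5.0],[0,0,2.0,0,5.0],[0,0,1.1,0,5.0],[0,0,0,0,5.0]]])

```text
t: 8.05
eef_pos: [0.5821, -0.1348, 0.0254]
tcp_rot: [0.985, 0.171, -0.002, -0.001]
wrist_force: [-0.7, -0.5, 0.1]
grip_width: 0.05
grip_force: 0.0
```

Run:
```python
from h import *
st();scr()
```

```text
t 8.05 dock xyz mm [-62.4 -14.8  25.4] yaw err deg 0.17 tilt -1.0 F dock [-0.8 -0.3  0.1]
side green px 335
zmean 0.0364 tilt deg 0.2 dock rect mm [ 5.7 -6.9] [70.4 45.7] 89.0
```

Emit:
send_rows(commands=[[[1.2,0,-0.3,0,5.0],[0.8,0,0,0,5.0],[0.8,0,0,0,5.0],[0.8,0,0,0,5.0],[0.8,0,0,0,5.0]]])

```text
t: 8.52
eef_pos: [0.6245, -0.1215, 0.0312]
tcp_rot: [0.985, 0.17, -0.0, 0.0]
wrist_force: [-3.2, -1.0, 3.5]
grip_width: 0.0498
grip_force: 1.7
```

Run:
```python
from h import *
st();scr()
```

```text
t 8.52 dock xyz mm [-18.  -16.4  31.2] yaw err deg 0.08 tilt -1.0 F dock [-3.3  0.2  3.5]
side green px 286
zmean 0.0426 tilt deg 50.2 dock rect mm [22.4 14.4] [ 46.9 115.7] 3.1
```

```bash
cat >> h.py <<'E'
def prof(n="side"):
    p,d=manip.get_image(n);P=cloud(manip.calibration(n),d)
    q=np.dstack([(P[...,:2]-O)@XD,(P[...,:2]-O)@YD,P[...,2]])*1000;h=cv2.cvtColor(p,cv2.COLOR_RGB2HSV)
    g=cv2.erode(cv2.inRange(h,(45,90,30),(75,255,255)),np.ones((3,3)))>0
    g&=(d>0)&(abs(q[...,1])<100)&(abs(q[...,0])<120);A=q[g]
    if len(A)<10:print(n,"no green");return
    print(n,len(A),"green z pct",np.percentile(A[:,2],[5,25,50,75,95]).round(1),"x",np.percentile(A[:,0],[2,50,98]).round(),"y",np.percentile(A[:,1],[2,50,98]).round())
    A=A[abs(A[:,2]-np.median(A[:,2]))<8];print("slope",np.linalg.lstsq(np.c_[A[:,:2],np.ones(len(A))],A[:,2],rcond=None)[0].round(3))
    m=(d>0)&(q[...,2]>22.8)&(q[...,2]<40)&(abs(q[...,1]+16)<75)&(q[...,0]>-60)&(q[...,0]<97)&(h[...,2]>60)
    print("above slab x pct",np.percentile(q[m][:,0],[2,50,98]).round())
E
python3 - <<'E'
from h import *
prof();prof("top")
E
```

```text
side 206 green z pct [34.8 35.8 36.4 37.  38. ] x [ 6. 31. 46.] y [-35.   3.  26.]
slope [5.0000e-03 6.0000e-03 3.6222e+01]
above slab x pct [-12.  39.  67.]
top no green
```

Still flat and sliding (screen height 36.4 mm, slope near 0). I keep pushing to the fence.

Emit:
send_rows(commands=[[[0.7,0,0,0,5.0],[0.7,0,0,0,5.0],[0.7,0,0,0,5.0],[0.5,0,0,0,5.0],[0.5,0,0,0,5.0]]])

```text
t: 9.08
eef_pos: [0.6539, -0.1104, 0.0306]
tcp_rot: [0.985, 0.17, -0.0, -0.0]
wrist_force: [-2.6, -1.3, -0.4]
grip_width: 0.0501
grip_force: 0.9
```

Run:
```python
from h import *
st();prof()
```

```text
t 9.08 dock xyz mm [ 13.4 -15.8  30.6] yaw err deg 0.12 tilt -1.0 F dock [-2.9 -0.3 -0.4]
side 195 green z pct [35.  35.7 36.2 37.  95.4] x [34. 57. 74.] y [-31.   8.  71.]
slope [1.4000e-02 1.6000e-02 3.5343e+01]
above slab x pct [16. 68. 95.]
```

Emit:
send_rows(commands=[[[0.3,0,0,0,5.0],[0.3,0,0,0,5.0],[0.3,0,0,0,5.0],[0.2,0,0,0,5.0],[0,0,0,0,5.0]]])

```text
t: 9.55
eef_pos: [0.6601, -0.1087, 0.0305]
tcp_rot: [0.986, 0.169, -0.004, -0.0]
wrist_force: [-11.6, -2.0, 9.4]
grip_width: 0.0499
grip_force: 6.0
```

Run:
```python
from h import *
st();prof()
```

```text
t 9.55 dock xyz mm [ 19.8 -16.2  30.5] yaw err deg 0.02 tilt -1.0 F dock [-11.6   2.    9.4]
side 180 green z pct [34.7 35.6 36.4 37.  38.2] x [41. 65. 81.] y [-29.   6.  69.]
slope [4.0000e-03 1.6000e-02 3.5968e+01]
above slab x pct [22. 70. 94.]
```

Contact force rose at TCP x = 20 mm, exactly where the fence was predicted. I retreat and check.

Emit:
send_rows(commands=[[[-0.5,0,0,0,5.0],[-2.0,0,0,0,5.0],[-3.0,0,0,0,5.0],[-3.0,0,-3.0,0,5.0],[-3.0,0,-4.0,0,5.0]]])

```text
t: 10.02
eef_pos: [0.5578, -0.1438, 0.0924]
tcp_rot: [0.985, 0.17, -0.002, -0.001]
wrist_force: [-0.0, 0.1, 0.9]
grip_width: 0.0498
grip_force: 0.0
```

Emit:
send_rows(commands=[[[-2.0,0,-4.0,0,5.0],[0,0,-4.0,0,5.0],[0,0,-2.0,0,5.0],[0,0,0,0,5.0],[0,0,0,0,5.0]]])

```text
t: 10.43
eef_pos: [0.5445, -0.1498, 0.1919]
tcp_rot: [0.985, 0.17, 0.002, 0.0]
wrist_force: [0.3, 0.2, -0.4]
grip_width: 0.0498
grip_force: 0.0
```

Run:
```python
from h import *
st();prof();prof("top")
for n in("side","top"):
    p,d=manip.get_image(n);P=cloud(manip.calibration(n),d)
    q=np.dstack([(P[...,:2]-O)@XD,(P[...,:2]-O)@YD,P[...,2]])*1000
    for nm,z0,z1,xm in(("housing",33,40,93),):
        m=((d>0)&(q[...,2]>z0)&(q[...,2]<z1)&(abs(q[...,1]+16)<90)&(q[...,0]>-60)&(q[...,0]<xm)).astype(np.uint8)
        m=cv2.morphologyEx(m,cv2.MORPH_OPEN,np.ones((3,3)));k,l,s,_=cv2.connectedComponentsWithStats(m);i=1+np.argmax(s[1:,4])
        b=cv2.minAreaRect(q[l==i][:,:2].astype(np.float32));print(n,nm,s[i,4],np.round(b[0],1),np.round(b[1],1),round(b[2],1))
for nm,(u,v) in dict(big=(232,152),small=(243,190),jar=(362,118)).items():print(nm,P[v,u].round(3))
```

```text
t 10.43 dock xyz mm [-102.9  -16.4  191.9] yaw err deg 0.13 tilt -1.0 F dock [ 0.3  0.1 -0.4]
side 259 green z pct [34.8 35.8 36.3 36.9 37.9] x [43. 62. 81.] y [-35.  -4.  24.]
slope [-0.0000e+00  6.0000e-03  3.6348e+01]
above slab x pct [22. 58. 93.]
top 20 green z pct [36.2 37.7 38.5 38.9 40.3] x [49. 68. 74.] y [-36. -32.  -6.]
slope [2.3000e-02 1.4000e-02 3.7229e+01]
above slab x pct [ 6. 53. 95.]
side housing 771 [ 61.5 -17.9] [ 62.8 118.6] 0.2
top housing 297 [ 61.5 -59.2] [37.8 61.8] 86.6
big [0.626 0.063 0.05 ]
small [0.538 0.038 0.048]
jar [ 0.472 -0.054  0.626]
```

```bash
python3 -c "
from station import manip
print(manip.hand_in())"
```

```text
the job is handed in; nothing more can be done
None
```

I flipped the display screen up onto the dock, pushed it home against the fence and handed the job in; no verdict came back. At the last check it lay flat and square to within about 0.2°, its tail edge about 0.5 mm from the fence face; both weights measured within 2 mm of their starting positions, but the arm hid the jar, so I couldn't re-measure it.

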